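# Set the vacuum-line valve two turns off its seat

### The job

Nobody knows how far this vacuum-line valve is open: wind its handwheel shut (clockwise seen from above) until you feel it come up against its seat, without forcing it, then back it off exactly two full turns, and no more, so that the line will pump down slowly. Finish with the gripper still holding the wheel's crank handle, the wheel standing still, ready to shut it again; do not let go at the end. Leave the bottles and the beaker beside the rig where they stand.

Things in the scene. Friction and masses are not known exactly. Their poses are not given: they have to be found in the camera images.
- rig: Stainless vacuum rig, fixed to the bench. Origin on the bench under the valve's vertical axis, z up. Its pipe (28 mm thick, 62 mm up) runs along the rig's y axis: to an elbow at +y (163 mm out) and a round catch pot at -y (102 mm across, 180 mm out) with a dial gauge on its lid, top 138 mm up. The globe valve with its level spoked handwheel stands between, at the origin.
- valve_axis (a point): Point on the handwheel's vertical axis, 178 mm above the bench (level with the middle of the crank handle). The wheel, bare aluminium, is 117 mm across, its rim 128 to 142 mm above the bench, hub 28 mm across; it does not rise. The steel threaded stem rises through the hub as the valve opens (2 mm a turn), tip 153 mm above the bench when shut.
- handle: Crank handle: upright straight round black grip, 20 mm in diameter, from 145 to 199 mm above the bench, 50 mm from the wheel's axis. Origin on the grip's own axis, 144 mm above the bench, z up. It revolves freely about its own axis, so a gripper holding it can carry it round and round the valve's axis without turning itself.
- handle_mid (a point): Middle of the crank handle's grip, on its axis, 178 mm above the bench, 50 mm from the valve's axis.
- handwheel (a joint): Angle of the handwheel in rad, growing as the valve opens (anticlockwise from above; 6.283 a turn). 0: the disc is on its seat. It starts 0.4 to 1.2 turns open; it can open to 4.5 turns. Turning takes about 2 N along the handle's path. (Give of the seat is not counted here: see seat.)
- seat (a joint): Give of the valve's soft seat in rad: once the disc is on its seat, pushing on in the closing direction carries the wheel this much farther, against a spring: 0.01 rad for each N along the handle's path (-0.1 at 10 N), and it springs back to 0 when let go. Never below about -0.03 while the wheel is merely being turned. Beyond -0.4 (40 N) the seat is forced.
- big_bottle: Amber bottle with stopper, 68 mm across, 135 mm high, loose. Origin at the centre of its underside.
- small_bottle: Amber bottle with stopper, 52 mm across, 105 mm high, loose. Origin at the centre of its underside.
- beaker: Clear plastic beaker, 72 mm across, 95 mm high, loose. Origin at the centre of its underside.

How it is judged:
On the way:
1. the valve is wound shut and bears on its seat (value of joint handwheel below 0.05 rad and value of joint seat below -0.035 rad), for 0.1 s.
At the end, for the whole second after the job is handed in: Having been shut until it bore on its seat (about 4 N or more at the handle), the handwheel stands still two turns open, within 20 degrees (12.22 to 12.92 rad), and the crank handle is held between the fingers (over 3 N, grasp point within 14 mm of its axis and 35 mm of its middle) (value of joint handwheel between 12.216 and 12.916 rad and linear speed of handle below 0.015 m/s and contact force between the fingers and handle above 3 N and horizontal distance between the grasp point and handle_mid below 0.014 m and distance between the grasp point and handle_mid below 0.035 m); the arm keeps its last pose, push and grip.
It fails at once if the seat is forced: pressed in by more than 0.4 rad (some 40 N at the handle) (value of joint seat below -0.4 rad).
It fails at once if the valve is opened beyond two and an eighth turns (value of joint handwheel above 13.35 rad).
It fails at once if a bottle or the beaker is shifted by more than 30 mm (distance of any of big_bottle, small_bottle, beaker from where it was at the start of the episode above 0.03 m).
It fails at once if a bottle or the beaker is tipped over (angle between any of big_bottle, small_bottle, beaker's own z axis and vertical above 0.5 rad).
It also fails if it takes over 70 s, if anything falls off the work surface, if the arm or the gripper's body presses on something with over 40 N, if the wrist force passes 120 N, or if a joint passes its speed limit or range.

### The arm

A 6-joint arm with a two-finger parallel gripper is mounted at the origin on the work surface. World frame = base frame: x ahead of the robot, y to its left, z up, the work surface at z = 0. Lengths are in m, angles in rad, forces in N, time in s.
With the tool pointing down it reaches from about 0.4 to 0.825 m from the base axis. Payload 7 kg.
Tool frame: the origin (TCP) lies midway between the tips of the shut fingers; the grasp point (between the pads) lies 19 mm behind it; z points along the fingers, x is the direction in which the jaws open and shut, and the axes are right-handed (so a half turn about z gives the same grasp; the last joint's range is limited). The gripper opens to 88 mm and grips with 3 to 60 N. Pads are 19 mm wide; open, the fingers measure 130 mm over their backs; the gripper's body (78 mm by 193 mm) begins 47 mm behind the grasp point.
Start: joints at [1.522, 0.359, 0.012, 0, -1.224, -0.288], TCP at [0.223, 0.637, 0.227] pointing down, gripper open.
Joint ranges: [-3.07, 3.07], [-1.43, 2.12], [-1.02, 1.25], [-3.03, 1.67], [-3.05, -0], [-3.03, 3.03]. Speed limits (rad/s): [2.39, 2.39, 3.01, 3.14, 3.14, 3.14].

### API

Orientations are given as [roll, pitch, yaw] about the fixed x, y, z axes, in that order (R = Rz(yaw) Ry(pitch) Rx(roll)).
In Python, from station import arm, grab_frame, camera_params gives the robot as it stands.
- The arm moves only by the shell command python3 -m handwheel 'ROWS' [FORCE]. ROWS is JSON, a list that holds one entry, the list of rows, each a list of 5 numbers: the finger opening in m, from 0 to 0.0876, then the shift along the tool's x, y, z in m, then the turn about the tool's z in degrees. A call has 1 to 20 rows; each row is the pose to reach, as a shift and turn from the pose measured when the call began, along the tool's axes at that moment; what a row does not reach only later rows make up. A row lasts 1/12 s, in which the tool goes at most 41.7 mm and 7.16 degrees, less where a joint would pass 70% of its speed; a pose out of reach is approached as far as the arm can. A call with a gripper value outside its range is refused whole. The fingers move at their own pace and stop on an object; FORCE is the grip in N (left out, the last holds). Time passes only in rows, so rows that repeat a pose let the fingers close. It gives the time, the measured TCP pose, the force and the opening at its end, in the units of the state.
- arm.get_state(): the state, without advancing time (a new reading comes with each control period).
- grab_frame(name): name is "scene" or "side" or "wrist"; returns the picture (400x640x3 uint8, blue, green, red); there is no depth.
- camera_params(name): a dict with "intrinsics" (3x3 intrinsics, pixels), "k1" (the pictures are not rectified: a ray, as slopes to the right and down, at radius r is drawn at 1 + k1 r^2 times it, then the intrinsics apply), "R" (3x3) and "t" (3): a world point X has camera coordinates R X + t; the wrist camera has in their place "tool_from_camera" (4x4, takes a point from camera to tool coordinates, whose origin is the TCP and whose axes are the tool frame's). Camera axes: x right, y down, z forward; pixel columns grow to the right and rows downward; lengths in m; the calibration is good to about 2 mm. A picture is of the moment at which its call begins: read the wrist's pose just before it. camera_params takes no time and is no camera call.
- arm.job_done(): hands the job in, once; it reports no verdict.
The state is a dict: "t": time; "q": joint angles; "qd": joint speeds; "joint_efforts": joint torques, N m; "eef_pos": TCP position; "ee_rot": TCP orientation; "force": force on the tool from outside, world axes, zero at the start; "moment": the same for the moment, N m; "width": finger opening in m.
Only numpy, scipy, OpenCV 4.12 (cv2) and the standard library are available. Lean on these libraries where they do the work, as an engineer would, in place of code of your own. Each camera call takes 0.05 s, during which the arm holds its last target.

## Working session

There is one attempt and no reset: what is moved stays moved. The work goes in short steps, Python scripts to look and compute and a shell command to move; the robot and the scene stay as the last step left them, time stands still between calls to the robot, and variables do not carry over. Pictures are saved under pics/ and viewed, and the job is handed in when it is done.

```bash
ls; mkdir -p pics
python3 - <<'E'
from station import arm, grab_frame, camera_params
import cv2
s=arm.get_state();print({k:s[k] for k in s})
for n in("scene","side","wrist"):
    cv2.imwrite(f"pics/{n}0.png",grab_frame(n)); print(n,camera_params(n))
E
```

```text
pics
{'t': 0.0, 'q': array([ 1.52210911e+00,  3.59412199e-01,  1.10745654e-02, -3.22359117e-04,
       -1.22409689e+00, -2.88080467e-01]), 'qd': array([ 0.00060052,  0.00077245,  0.00094758,  0.00028386,  0.00167624,
       -0.00060128]), 'joint_efforts': array([-4.70285122e-04, -5.82717669e+01,  2.93054473e+01,  6.99723065e+00,
        6.97717478e-03, -1.59897422e-04]), 'eef_pos': array([0.22293248, 0.63661835, 0.22561816]), 'ee_rot': array([-3.14141773e+00, -1.65679409e-03, -1.90767394e+00]), 'force': array([-0.32887986, -0.0928161 , -0.22834131]), 'moment': array([0.00685724, 0.00551348, 0.03538797]), 'width': 0.08762198619509991}
scene {'intrinsics': array([[367.89336647,   0.        , 324.36290214],
       [  0.        , 367.89336647, 195.81702434],
       [  0.        ,   0.        ,   1.        ]]), 'k1': 0.028431639795616703, 'R': array([[ 0.47134591,  0.88184381, -0.01358381],
       [ 0.7034755 , -0.3852083 , -0.59727447],
       [-0.53193539,  0.271967  , -0.80192187]]), 't': array([-0.35224549, -0.37944575,  1.14951736])}
side {'intrinsics': array([[494.7750874 ,   0.    
[... 221 characters left out ...]
4825, -0.42676726, -0.86000618],
       [ 0.43606584,  0.74156126, -0.50983672]]), 't': array([-0.51550062,  0.32549736,  0.8843348 ])}
wrist {'intrinsics': array([[324.59226571,   0.        , 324.28053545],
       [  0.        , 324.59226571, 202.34555694],
       [  0.        ,   0.        ,   1.        ]]), 'k1': -0.0683598888305339, 'tool_from_camera': array([[ 9.99999003e-01, -1.04755132e-03, -9.46382714e-04,
        -8.06982889e-04],
       [ 1.26094374e-03,  9.64225781e-01,  2.65079335e-01,
        -7.10805085e-02],
       [ 6.34842404e-04, -2.65080264e-01,  9.64226141e-01,
        -1.57089032e-01],
       [ 0.00000000e+00,  0.00000000e+00,  0.00000000e+00,
         1.00000000e+00]])}
```

View pics/scene0.png

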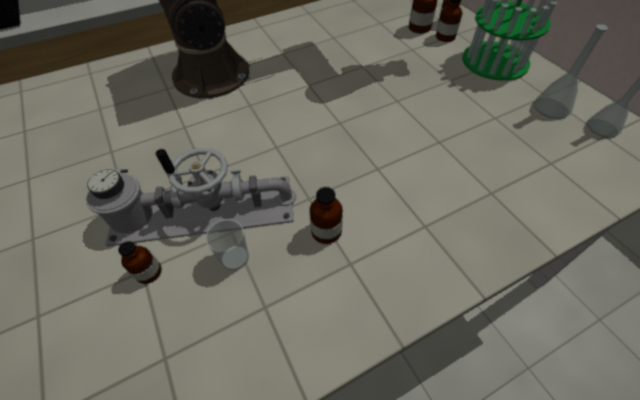

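View pics/side0.png

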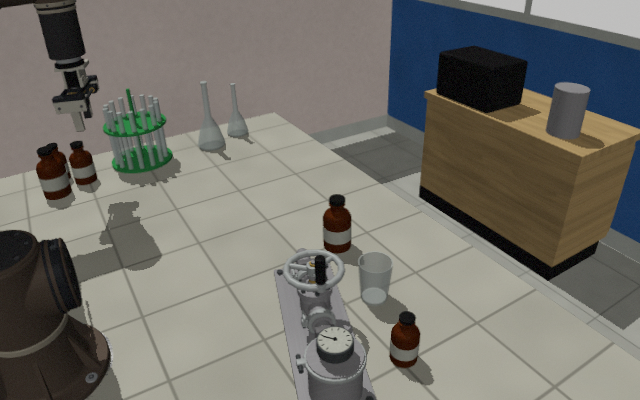

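View pics/wrist0.png

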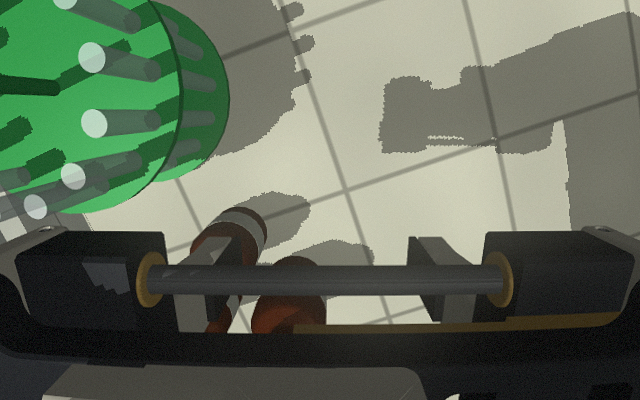

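```bash
cat > h.py <<'E'
import numpy as np, cv2
from station import arm, grab_frame, camera_params
from scipy.spatial.transform import Rotation as Ro
def cam(n):
    c=camera_params(n)
    if 'R' in c: return c['intrinsics'],c['k1'],np.array(c['R']),np.array(c['t'])
    s=arm.get_state();T=np.array(c['tool_from_camera'])
    R=Ro.from_euler('xyz',s['ee_rot']).as_matrix()
    Rc=R@T[:3,:3]; tc=R@T[:3,3]+s['eef_pos']
    return c['intrinsics'],c['k1'],Rc.T,-Rc.T@tc
def ray(C,u,v):
    K,k,R,t=C; K=np.array(K)
    d=np.array([(u-K[0,2])/K[0,0],(v-K[1,2])/K[1,1]]); x=d.copy()
    for _ in range(20): x=d/(1+k*(x@x))
    o=-R.T@t; r=R.T@np.array([x[0],x[1],1]); return o,r/np.linalg.norm(r)
def onz(C,u,v,z):
    o,r=ray(C,u,v); return o+r*(z-o[2])/r[2]
def proj(C,X):
    K,k,R,t=C; c=R@np.array(X)+t; x=c[:2]/c[2]; x=x*(1+k*(x@x)); return np.array([K[0,0]*x[0]+K[0,2],K[1,1]*x[1]+K[1,2]])
def tri(rs):
    A=0;b=0
    for o,r in rs:
        P=np.eye(3)-np.outer(r,r);A=A+P;b=b+P@o
    return np.linalg.solve(A,b)
E
python3 - <<'E'
from h import *
a=cv2.imread('pics/scene0.png')[130:250,80:280];b=cv2.imread('pics/side0.png')[235:355,260:460]
cv2.imwrite('pics/crop0.png',np.vstack([cv2.resize(a,None,fx=2.5*1,fy=2.5),cv2.resize(b,None,fx=2.5,fy=2.5)])[:600])
for n,(x0,y0,x1,y1) in (('scene',(140,140,185,185)),('side',(305,245,340,290))):
    im=cv2.imread(f'pics/{n}0.png'); m=(im.max(2)<40).astype(np.uint8); m2=np.zeros_like(m); m2[y0:y1,x0:x1]=m[y0:y1,x0:x1]
    k,l,st,ce=cv2.connectedComponentsWithStats(m2)
    i=1+np.argmax(st[1:,4]); print(n,st[i],ce[i])
E
```

```text
scene [156 150  18  24 224] [164.96428571 161.24553571]
side [315 255  12  30 280] [319.90357143 269.66428571]
```

View pics/crop0.png

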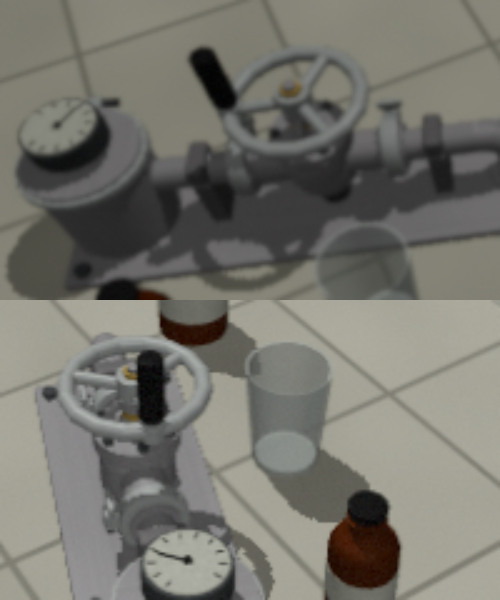

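Run:
```python
from h import *
S=cam('scene');D=cam('side')
print('handle mid z.172', tri([ray(S,164.96,161.25),ray(D,319.9,269.66)]))
print(onz(S,164.96,161.25,.172),onz(D,319.9,269.66,.172))
print('wheel',tri([ray(S,198,170.4),ray(D,314.4,270.4)]))
print(onz(S,198,170.4,.135),onz(D,314.4,270.4,.135))
# bottles/beaker/pot rough (base contact)
for n,C,u,v,z in (('big top',S,326,193,.135),('big top',D,337,200,.135),('small top',S,128,247,.105),('small',D,407,319,.105),('beaker rim',S,226,232,.095),('beaker',D,375,260,.095),('pot gauge',S,104,181,.138),('g',D,335,343,.138)):
    print(n,onz(C,u,v,z))
```

```text
handle mid z.172 [ 0.48287222 -0.1983902   0.17163893]
[ 0.48364366 -0.19861235  0.172     ] [ 0.48257077 -0.19831178  0.172     ]
wheel [ 0.49724864 -0.15109215  0.13196582]
[ 0.49963337 -0.15063782  0.135     ] [ 0.49556321 -0.15511262  0.135     ]
big top [0.67163879 0.04604503 0.135     ]
big top [0.6673244  0.03515006 0.135     ]
small top [ 0.58768669 -0.3136138   0.105     ]
small [ 0.5806758  -0.32326622  0.105     ]
beaker rim [ 0.63542423 -0.14891342  0.095     ]
beaker [ 0.64000928 -0.15026728  0.095     ]
pot gauge [ 0.44219749 -0.31720458  0.138     ]
g [ 0.43088383 -0.32824153  0.138     ]
```

```bash
python3 -m handwheel '[[[0.0876,0,0,-0.04,0],[0.0876,0,0,-0.08,0],[0.0876,0.02,-0.03,-0.08,5],[0.0876,0.04,-0.06,-0.08,10],[0.0876,0.06,-0.095,-0.08,15],[0.0876,0.08,-0.13,-0.08,20],[0.0876,0.1,-0.16,-0.08,25],[0.0876,0.12,-0.195,-0.08,30],[0.0876,0.14,-0.23,-0.08,35],[0.0876,0.165,-0.265,-0.08,40],[0.0876,0.2,-0.3,-0.08,45],[0.0876,0.235,-0.32,-0.08,50],[0.0876,0.27,-0.34,-0.08,55],[0.0876,0.305,-0.36,-0.08,60],[0.0876,0.34,-0.38,-0.08,65],[0.0876,0.375,-0.4,-0.08,70],[0.0876,0.41,-0.42,-0.08,70.7],[0.0876,0.445,-0.44,-0.08,70.7],[0.0876,0.48,-0.46,-0.08,70.7],[0.0876,0.51,-0.47,-0.08,70.7]]]'; python3 -c "
from station import arm;s=arm.get_state();print(s['q'],s['ee_rot'],s['t'])"
```

```text
t: 1.82
eef_pos: [0.4982, -0.0024, 0.3064]
ee_rot: [-3.14, -0.0, 3.141]
force: [0.4, 0.5, 0.1]
width: 0.0877
[ 0.39135054  0.01845785 -0.23462769  0.00135475 -1.31864264 -0.39237079] [-3.14002433e+00 -3.59713353e-04  3.14091072e+00] 1.8167
```

```bash
python3 -m handwheel '[[[0.0876,0,-0.04,0,0],[0.0876,0.004,-0.075,0,0],[0.0876,0.008,-0.108,0,0],[0.0876,0.008,-0.108,0,0],[0.0876,0.008,-0.108,0,0],[0.0876,0.008,-0.108,0,0]]]'
python3 - <<'E'
from h import *
im=grab_frame('wrist');cv2.imwrite('pics/w1.png',im)
s=arm.get_state();print(s['eef_pos'],s['ee_rot'],s['qd'].round(3))
E
```

```text
t: 2.32
eef_pos: [0.49, -0.1105, 0.3064]
ee_rot: [-3.14, -0.001, 3.14]
force: [0.4, 0.4, -0.0]
width: 0.0877
[ 0.49019119 -0.10995096  0.30648051] [-3.14020588e+00 -4.76939912e-04  3.14103645e+00] [ 0.019  0.     0.002  0.    -0.001  0.002]
```

View pics/w1.png

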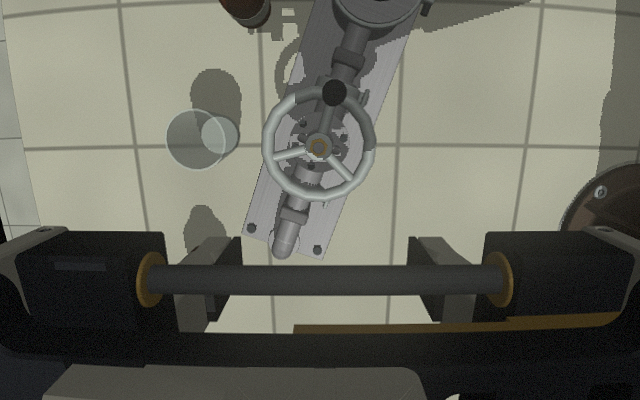

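The wrist view shows the handle top at about (334,93), the wheel centred near (319,143) and the stem at (318,147).

Run:
```python
from h import *
W=cam('wrist');S=cam('scene');D=cam('side')
im=cv2.imread('pics/w1.png')
m=np.zeros(im.shape[:2],np.uint8);m[70:125,310:360]=(im.max(2)[70:125,310:360]<45)
k,l,st,ce=cv2.connectedComponentsWithStats(m);i=1+np.argmax(st[1:,4]);print(st[i],ce[i])
print('handle top',onz(W,334,92.5,.199),'blob',onz(W,*ce[i],.19))
print('tri',tri([ray(W,*ce[i]),ray(S,164.96,161.25),ray(D,319.9,269.66)]))
# rim outer pts by bright mask
hsv=cv2.cvtColor(im,cv2.COLOR_BGR2HSV)
pts=[(262,143),(376,143),(319,202),(272,112),(275,177),(362,181)]
P=np.array([onz(W,u,v,.135)[:2] for u,v in pts])
A=np.c_[2*P,np.ones(len(P))];x=np.linalg.lstsq(A,(P**2).sum(1),rcond=None)[0];print('circ',x[:2],np.sqrt(x[2]+x[:2]@x[:2]))
print('stem',onz(W,318,147,.154))
```

```text
[323  80  23  26 480] [333.70833333  92.41458333]
handle top [ 0.48261288 -0.19641916  0.199     ] blob [ 0.48258811 -0.19703662  0.19      ]
tri [ 0.48252322 -0.19833226  0.17154508]
circ [ 0.49523622 -0.14867806] 0.05703294764047289
stem [ 0.49621243 -0.14967272  0.154     ]
```

```bash
python3 -m handwheel '[[[0.0876,0.004,-0.04,0,0],[0.0876,0.0077,-0.075,0,0],[0.0876,0.0077,-0.087,0.02,0],[0.0876,0.0077,-0.087,0.05,0],[0.0876,0.0077,-0.087,0.08,0],[0.0876,0.0077,-0.087,0.11,0],[0.0876,0.0077,-0.087,0.13,0],[0.0876,0.0077,-0.087,0.14,0],[0.0876,0.0077,-0.087,0.14,0],[0.0876,0.0077,-0.087,0.14,0]]]'
python3 - <<'E'
from h import *
im=grab_frame('wrist');cv2.imwrite('pics/w2.png',im)
a=grab_frame('side');cv2.imwrite('pics/s2.png',cv2.resize(a[200:330,230:430],None,fx=3,fy=3))
s=arm.get_state();print(s['eef_pos'],s['ee_rot'],s['qd'].round(3))
E
```

```text
t: 3.2
eef_pos: [0.4831, -0.1965, 0.1671]
ee_rot: [-3.14, -0.001, -3.14]
force: [0.6, -0.7, 0.9]
width: 0.0875
[ 0.48367276 -0.19685386  0.16821431] [-3.13974224e+00  1.98390814e-03 -3.14099132e+00] [-0.007 -0.009 -0.002 -0.003  0.003  0.001]
```

View pics/w2.png

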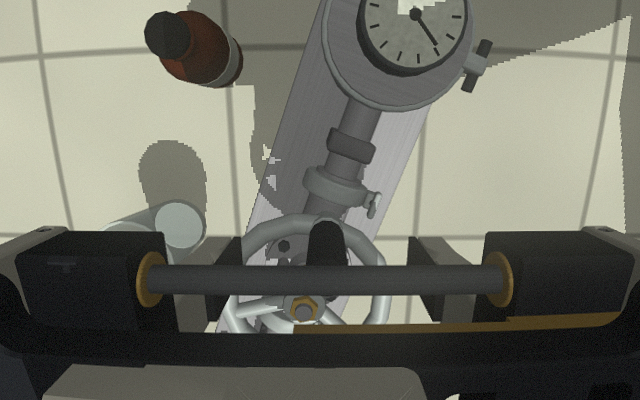

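View pics/s2.png

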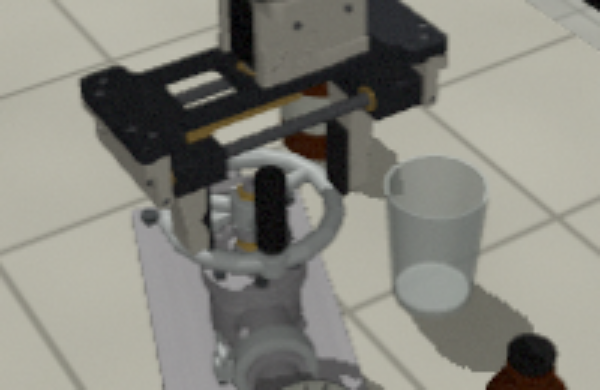

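The handle stands between the open fingers: wrist view (325,250), between pads at about 240 and 410. Closing.

```bash
python3 -m handwheel '[[[0.01,0,0,0,0],[0.01,0,0,0,0],[0.01,0,0,0,0],[0.01,0,0,0,0],[0.01,0,0,0,0],[0.01,0,0,0,0],[0.01,0,0,0,0],[0.01,0,0,0,0],[0.01,0,0,0,0],[0.01,0,0,0,0]]]' 40
python3 - <<'E'
from h import *
s=arm.get_state();print(s['eef_pos'],s['ee_rot'],s['qd'].round(3),s['force'],s['width'])
for n in ('side','scene'):
  a=grab_frame(n);cv2.imwrite(f'pics/{n}3.png',a)
a=cv2.imread('pics/side3.png');b=cv2.imread('pics/scene3.png')
cv2.imwrite('pics/c3.png',np.hstack([cv2.resize(a[200:330,240:370],None,fx=3,fy=3),cv2.resize(b[100:230,130:260],None,fx=3,fy=3)]))
E
```

```text
t: 4.13
eef_pos: [0.4836, -0.1969, 0.1681]
ee_rot: [-3.14, 0.002, -3.141]
force: [-0.2, 0.6, 0.6]
width: 0.0267
[ 0.48363799 -0.19686938  0.16814685] [-3.13976672e+00  1.82276916e-03 -3.14106941e+00] [ 0.001  0.002 -0.    -0.     0.002  0.001] [-0.1935738   0.61242074  0.61666879] 0.026656607266505948
```

View pics/c3.png

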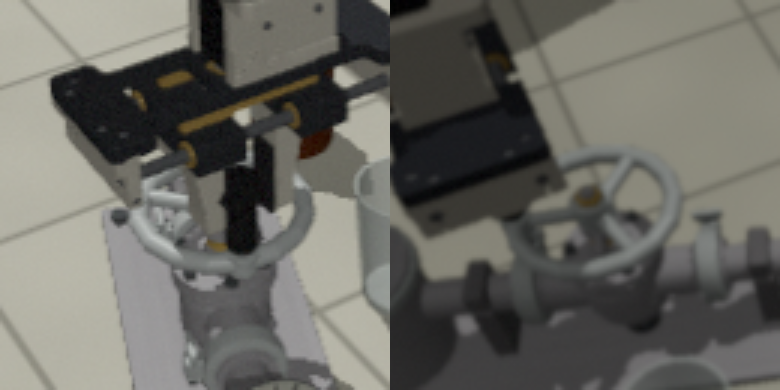

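```bash
python3 -m handwheel '[[[0.01,0,0,0,0],[0.01,0,0,0,0],[0.01,0,0,0,0],[0.01,0,0,0,0]]]' 40
python3 - <<'E'
from h import *
s=arm.get_state();print(s['eef_pos'],s['ee_rot'],s['force'],s['width'])
c=np.array([.4962,-.150]);g=s['eef_pos'][:2]-c;print(np.hypot(*g),np.degrees(np.arctan2(g[1],g[0])))
E
```

```text
t: 4.57
eef_pos: [0.4834, -0.1969, 0.1681]
ee_rot: [-3.14, 0.001, -3.141]
force: [-0.1, -0.2, 0.4]
width: 0.0192
[ 0.48338772 -0.19689367  0.1681467 ] [-3.13969679e+00  1.29960618e-03 -3.14102703e+00] [-0.11657089 -0.22259081  0.36636889] 0.019167358043750235
0.048612455051516075 -105.28137932206334
```

```bash
cat > tab.py <<'E'
import sys
from h import *
def st(c=(.4966,-.1486)):
    s=arm.get_state();g=s['eef_pos'][:2]-np.array(c);f=s['force'];th=np.arctan2(g[1],g[0])
    e=np.array([np.cos(th),np.sin(th)]);tn=np.array([-e[1],e[0]])
    print('t %.2f r %.4f th %.2f  Frad %.1f Ftan(ccw+) %.1f Fz %.1f w %.4f yaw %.1f z %.4f'%(s['t'],np.hypot(*g),np.degrees(th),f[:2]@e,f[:2]@tn,f[2],s['width'],np.degrees(s['ee_rot'][2]),s['eef_pos'][2]))
    return s,np.array(c),th
if __name__=='__main__':
    s,c,th=st()
    g=s['eef_pos'][:2]-c
    if len(sys.argv)>1:
        R=Ro.from_euler('xyz',s['ee_rot']).as_matrix()
        for a in eval(sys.argv[1]):
            p=.05*np.array([np.cos(th+np.radians(a)),np.sin(th+np.radians(a))])
            d=R.T@np.array([*(p-g),0]); print(a,d[:2].round(4))
E
python3 tab.py 'range(-10,-121,-10)'
```

```text
t 4.57 r 0.0501 th -105.30  Frad 0.2 Ftan(ccw+) -0.1 Fz 0.4 w 0.0192 yaw -180.0 z 0.1681
-10 [0.0082 0.0031]
-20 [0.0157 0.0075]
-30 [0.0223 0.0131]
-40 [0.0279 0.0198]
-50 [0.0322 0.0274]
-60 [0.0351 0.0356]
-70 [0.0366 0.0442]
-80 [0.0365 0.0529]
-90 [0.035  0.0615]
-100 [0.032  0.0697]
-110 [0.0276 0.0772]
-120 [0.0219 0.0838]
```

```bash
python3 -m handwheel '[[[0.01,0.0082,0.0031,0,0],[0.01,0.0157,0.0075,0,0],[0.01,0.0223,0.0131,0,0],[0.01,0.0279,0.0198,0,0],[0.01,0.0322,0.0274,0,0],[0.01,0.0351,0.0356,0,0],[0.01,0.0351,0.0356,0,0],[0.01,0.0351,0.0356,0,0]]]'; python3 tab.py 'range(-10,-61,-10)'
```

```text
t: 5.23
eef_pos: [0.4475, -0.1606, 0.1681]
ee_rot: [-3.14, 0.0, -3.14]
force: [-3.3, -0.4, 3.0]
width: 0.0194
t 5.23 r 0.0506 th -166.29  Frad 3.3 Ftan(ccw+) -0.4 Fz 3.0 w 0.0194 yaw -179.9 z 0.1681
-10 [0.0008 0.0087]
-20 [0.0006 0.0175]
-30 [-0.0012  0.026 ]
-40 [-0.0044  0.0341]
-50 [-0.0089  0.0416]
-60 [-0.0147  0.0481]
```

```bash
python3 -m handwheel '[[[0.01,0.0007,0.0087,0,0],[0.01,0.0006,0.0175,0,0],[0.01,-0.0012,0.026,0,0],[0.01,-0.0044,0.0341,0,0],[0.01,-0.0089,0.0416,0,0],[0.01,-0.0147,0.0481,0,0],[0.01,-0.0147,0.0481,0,0],[0.01,-0.0147,0.0481,0,0]]]'; python3 tab.py '[-4,-8,-12,-15,-18]'
```

```text
t: 5.9
eef_pos: [0.4629, -0.1111, 0.168]
ee_rot: [-3.141, 0.0, -3.139]
force: [-2.7, 4.0, 7.1]
width: 0.0192
t 5.90 r 0.0504 th 131.89  Frad 4.8 Ftan(ccw+) -0.7 Fz 7.1 w 0.0192 yaw -179.8 z 0.1680
-4 [-0.003   0.0019]
-8 [-0.0058  0.004 ]
-12 [-0.0088  0.0058]
-15 [-0.0111  0.007 ]
-18 [-0.0134  0.0082]
```

```bash
sed -i 's/c=(.4966,-.1486)/c=(.4952,-.1484)/' tab.py; python3 tab.py '[-5,-10,-15,-18]'
```

```text
t 5.90 r 0.0493 th 130.83  Frad 4.8 Ftan(ccw+) -0.6 Fz 7.1 w 0.0192 yaw -179.8 z 0.1680
-5 [-0.003   0.0032]
-10 [-0.0066  0.0056]
-15 [-0.0105  0.0076]
-18 [-0.0129  0.0087]
```

```bash
python3 -m handwheel '[[[0.01,-0.003,0.0032,-0.0005,0],[0.01,-0.0066,0.0056,-0.0005,0],[0.01,-0.0105,0.0076,-0.0005,0],[0.01,-0.0129,0.0087,-0.0005,0],[0.01,-0.0129,0.0087,-0.0005,0]]]'; python3 tab.py '[-5,-10,-15]'
```

```text
t: 6.32
eef_pos: [0.4766, -0.1021, 0.1682]
ee_rot: [-3.141, 0.0, -3.139]
force: [-0.2, -3.2, -0.5]
width: 0.0191
t 6.32 r 0.0499 th 111.87  Frad -2.9 Ftan(ccw+) 1.4 Fz -0.5 w 0.0191 yaw -179.8 z 0.1682
-5 [-0.0041  0.0015]
-10 [-0.0083  0.0026]
-15 [-0.0126  0.0033]
```

```bash
python3 -m handwheel '[[[0.01,-0.0041,0.0015,0,0],[0.01,-0.0083,0.0026,0,0],[0.01,-0.0126,0.0033,0,0],[0.01,-0.0126,0.0033,0,0]]]'; python3 tab.py '[-5,-10,-15]'
```

```text
t: 6.65
eef_pos: [0.49, -0.0986, 0.1681]
ee_rot: [-3.141, 0.0, -3.138]
force: [-1.3, -1.8, 0.6]
width: 0.0192
t 6.65 r 0.0501 th 95.98  Frad -1.6 Ftan(ccw+) 1.5 Fz 0.6 w 0.0192 yaw -179.8 z 0.1681
-5 [-0.0044  0.0002]
-10 [-0.0087  0.0001]
-15 [-0.0131 -0.0004]
```

```bash
python3 -m handwheel '[[[0.01,-0.0044,0.0002,0,0],[0.01,-0.0087,0.0001,0,0],[0.01,-0.0131,-0.0004,0,0],[0.01,-0.0131,-0.0004,0,0]]]'; python3 tab.py '[-5,-10,-15]'
```

```text
t: 6.98
eef_pos: [0.504, -0.099, 0.1681]
ee_rot: [-3.141, 0.001, -3.138]
force: [-1.4, -1.7, 1.8]
width: 0.0189
t 6.98 r 0.0502 th 79.89  Frad -1.9 Ftan(ccw+) 1.1 Fz 1.8 w 0.0189 yaw -179.8 z 0.1681
-5 [-0.0042 -0.0012]
-10 [-0.0084 -0.0025]
-15 [-0.0124 -0.0042]
```

```bash
python3 -m handwheel '[[[0.01,-0.0042,-0.0011,0,0],[0.01,-0.0084,-0.0025,0,0],[0.01,-0.0124,-0.0042,0,0],[0.01,-0.0124,-0.0042,0,0]]]'; python3 tab.py '[-5,-10,-15]'
```

```text
t: 7.32
eef_pos: [0.5175, -0.1033, 0.1681]
ee_rot: [-3.141, 0.001, -3.138]
force: [-1.4, 0.5, 2.3]
width: 0.019
t 7.32 r 0.0503 th 63.76  Frad -0.2 Ftan(ccw+) 1.4 Fz 2.3 w 0.0190 yaw -179.8 z 0.1681
-5 [-0.0037 -0.0024]
-10 [-0.0073 -0.0048]
-15 [-0.0107 -0.0076]
```

```bash
python3 -m handwheel '[[[0.01,-0.0037,-0.0023,0,0],[0.01,-0.0073,-0.0047,0,0],[0.01,-0.0107,-0.0075,0,0],[0.01,-0.0107,-0.0075,0,0]]]'; python3 tab.py '[-5,-10,-15]'
```

```text
t: 7.65
eef_pos: [0.5291, -0.1111, 0.1681]
ee_rot: [-3.141, 0.002, -3.138]
force: [-1.4, 1.5, 3.0]
width: 0.0189
t 7.65 r 0.0504 th 47.72  Frad 0.2 Ftan(ccw+) 2.0 Fz 3.0 w 0.0189 yaw -179.8 z 0.1681
-5 [-0.0028 -0.0034]
-10 [-0.0056 -0.0067]
-15 [-0.0081 -0.0103]
```

```bash
python3 -m handwheel '[[[0.01,-0.0028,-0.0033,0,0],[0.01,-0.0056,-0.0067,0,0],[0.01,-0.0081,-0.0103,-0.0003,0],[0.01,-0.0081,-0.0103,-0.0003,0]]]'; python3 tab.py '[-5,-10,-15]'
```

```text
t: 7.98
eef_pos: [0.538, -0.1218, 0.1683]
ee_rot: [-3.141, 0.002, -3.139]
force: [1.2, 3.0, 1.1]
width: 0.0193
t 7.98 r 0.0504 th 31.88  Frad 2.6 Ftan(ccw+) 1.9 Fz 1.1 w 0.0193 yaw -179.8 z 0.1683
-5 [-0.0018 -0.004 ]
-10 [-0.0036 -0.008 ]
-15 [-0.005  -0.0121]
```

```bash
python3 -m handwheel '[[[0.01,-0.002,-0.004,0,0],[0.01,-0.0038,-0.008,0,0],[0.01,-0.0052,-0.0121,0,0],[0.01,-0.0052,-0.0121,0,0]]]'; python3 tab.py '[-5,-10,-15]'
```

```text
t: 8.32
eef_pos: [0.5438, -0.1346, 0.1683]
ee_rot: [-3.141, 0.003, -3.139]
force: [1.3, 1.3, -0.8]
width: 0.0193
t 8.32 r 0.0505 th 15.89  Frad 1.6 Ftan(ccw+) 0.9 Fz -0.8 w 0.0193 yaw -179.9 z 0.1683
-5 [-0.0005 -0.0044]
-10 [-0.0011 -0.0087]
-15 [-0.0013 -0.0131]
```

```bash
python3 -m handwheel '[[[0.01,-0.0008,-0.0044,0,0],[0.01,-0.0013,-0.0087,0,0],[0.01,-0.0015,-0.0131,0,0],[0.01,-0.0015,-0.0131,0,0]]]'; python3 tab.py '[-5,-10,-15]'
```

```text
t: 8.65
eef_pos: [0.5457, -0.1484, 0.1684]
ee_rot: [-3.14, 0.004, -3.139]
force: [3.3, 1.4, -1.1]
width: 0.0188
t 8.65 r 0.0505 th -0.03  Frad 3.3 Ftan(ccw+) 1.4 Fz -1.1 w 0.0188 yaw -179.9 z 0.1684
-5 [ 0.0007 -0.0044]
-10 [ 0.0013 -0.0087]
-15 [ 0.0023 -0.0129]
```

```bash
python3 -m handwheel '[[[0.01,0.0002,-0.0044,0,0],[0.01,0.0008,-0.0087,0,0],[0.01,0.0017,-0.013,0,0],[0.01,0.0017,-0.013,0,0]]]'; python3 tab.py '[-5,-10,-15]'
```

```text
t: 8.98
eef_pos: [0.5438, -0.1622, 0.1684]
ee_rot: [-3.14, 0.003, -3.14]
force: [2.6, 0.8, -1.5]
width: 0.0191
t 8.98 r 0.0506 th -15.89  Frad 2.3 Ftan(ccw+) 1.5 Fz -1.5 w 0.0191 yaw -179.9 z 0.1684
-5 [ 0.0019 -0.004 ]
-10 [ 0.0037 -0.008 ]
-15 [ 0.0057 -0.0118]
```

```bash
python3 -m handwheel '[[[0.01,0.0016,-0.0042,0,0],[0.01,0.0033,-0.0082,0,0],[0.01,0.0052,-0.012,0,0],[0.01,0.0052,-0.012,0,0]]]'; python3 tab.py '[-5,-10,-15]'
```

```text
t: 9.32
eef_pos: [0.5396, -0.1731, 0.1684]
ee_rot: [3.141, 0.006, -3.14]
force: [4.3, 12.6, -3.7]
width: 0.0191
t 9.32 r 0.0508 th -29.09  Frad -2.4 Ftan(ccw+) 13.1 Fz -3.7 w 0.0191 yaw -179.9 z 0.1684
-5 [ 0.003  -0.0033]
-10 [ 0.0056 -0.0068]
-15 [ 0.0085 -0.0101]
```

```bash
python3 -m handwheel '[[[0.01,0.0009,-0.0015,0,0],[0.01,0.0009,-0.0015,0,0],[0.01,0.0009,-0.0015,0,0],[0.01,0.0009,-0.0015,0,0]]]'; python3 tab.py '[2,5,8]'
```

```text
t: 9.65
eef_pos: [0.5397, -0.1728, 0.1683]
ee_rot: [3.138, 0.009, -3.14]
force: [4.4, 11.1, -1.7]
width: 0.0193
t 9.65 r 0.0508 th -28.71  Frad -1.4 Ftan(ccw+) 11.8 Fz -1.7 w 0.0193 yaw -179.9 z 0.1683
2 [-0.0001  0.0019]
5 [-0.0013  0.0043]
8 [-0.0023  0.0067]
```

```bash
python3 -m handwheel '[[[0.01,-0.0005,0.002,0,0],[0.01,-0.001,0.0035,0,0],[0.01,-0.001,0.0035,0,0],[0.01,-0.001,0.0035,0,0]]]'; python3 tab.py '[2,5,8]'
```

```text
t: 9.98
eef_pos: [0.5414, -0.1688, 0.1685]
ee_rot: [3.137, 0.01, -3.14]
force: [3.3, 3.8, -1.2]
width: 0.0188
t 9.98 r 0.0505 th -23.81  Frad 1.5 Ftan(ccw+) 4.9 Fz -1.2 w 0.0188 yaw -179.9 z 0.1685
2 [-0.0003  0.0018]
5 [-0.0012  0.0042]
8 [-0.002   0.0067]
```

```bash
sed -i 's/p=.05\*/p=.0503*/' tab.py; python3 tab.py 'range(10,123,10)'
```

```text
t 9.98 r 0.0505 th -23.81  Frad 1.5 Ftan(ccw+) 4.9 Fz -1.2 w 0.0188 yaw -179.9 z 0.1685
10 [-0.0027  0.0084]
20 [-0.0041  0.017 ]
30 [-0.0039  0.0258]
40 [-0.0022  0.0344]
50 [0.001  0.0426]
60 [0.0055 0.0501]
70 [0.0112 0.0567]
80 [0.0181 0.0622]
90 [0.0257 0.0664]
100 [0.034  0.0693]
110 [0.0427 0.0706]
120 [0.0515 0.0705]
```

```bash
python3 -m handwheel '[[[0.01,-0.0027,0.0084,0,0],[0.01,-0.0041,0.017,0,0],[0.01,-0.0039,0.0258,0,0],[0.01,-0.0022,0.0344,0,0],[0.01,0.001,0.0426,0,0],[0.01,0.0055,0.0501,0,0],[0.01,0.0112,0.0567,0,0],[0.01,0.0181,0.0622,0,0],[0.01,0.0257,0.0664,0,0],[0.01,0.034,0.0693,0,0],[0.01,0.0427,0.0706,0,0],[0.01,0.0515,0.0705,0,0],[0.01,0.0515,0.0705,0,0]]]'; python3 tab.py 'range(10,123,10)'
```

```text
t: 11.07
eef_pos: [0.4874, -0.0989, 0.1683]
ee_rot: [3.138, 0.009, -3.14]
force: [-0.3, -6.0, -2.7]
width: 0.019
t 11.07 r 0.0501 th 99.02  Frad -5.9 Ftan(ccw+) 1.2 Fz -2.7 w 0.0190 yaw -179.9 z 0.1683
10 [ 0.0085 -0.0019]
20 [ 0.0166 -0.0055]
30 [ 0.0238 -0.0104]
40 [ 0.0301 -0.0164]
50 [ 0.0353 -0.0235]
60 [ 0.0392 -0.0314]
70 [ 0.0416 -0.0398]
80 [ 0.0425 -0.0485]
90 [ 0.0419 -0.0573]
100 [ 0.0398 -0.0658]
110 [ 0.0363 -0.0738]
120 [ 0.0314 -0.0811]
```

```bash
python3 -m handwheel '[[[0.01,0.0085,-0.0024,0,0],[0.01,0.0166,-0.006,0,0],[0.01,0.0238,-0.0109,0,0],[0.01,0.0301,-0.017,0,0],[0.01,0.0353,-0.024,0,0],[0.01,0.0392,-0.0319,0,0],[0.01,0.0416,-0.0402,0,0],[0.01,0.0425,-0.0488,0,0],[0.01,0.0419,-0.0575,0,0],[0.01,0.0398,-0.066,0,0],[0.01,0.0363,-0.074,0,0],[0.01,0.0314,-0.0813,0,0],[0.01,0.0314,-0.0813,0,0]]]'; python3 tab.py 'range(10,123,10)'
```

```text
t: 12.15
eef_pos: [0.4569, -0.1804, 0.1678]
ee_rot: [3.137, 0.011, -3.141]
force: [3.6, 2.8, -0.9]
width: 0.0191
t 12.15 r 0.0499 th -140.12  Frad -4.6 Ftan(ccw+) 0.2 Fz -0.9 w 0.0191 yaw -179.9 z 0.1678
10 [-0.0059 -0.0065]
20 [-0.0131 -0.0115]
30 [-0.021  -0.0152]
40 [-0.0295 -0.0175]
50 [-0.0382 -0.0183]
60 [-0.0469 -0.0176]
70 [-0.0554 -0.0154]
80 [-0.0634 -0.0117]
90 [-0.0706 -0.0067]
100 [-0.0768 -0.0005]
110 [-0.0818  0.0067]
120 [-0.0856  0.0146]
```

```bash
python3 -m handwheel '[[[0.01,-0.0062,-0.0063,0,0],[0.01,-0.0134,-0.0113,0,0],[0.01,-0.0213,-0.015,0,0],[0.01,-0.0297,-0.0173,0,0],[0.01,-0.0384,-0.0181,0,0],[0.01,-0.0471,-0.0175,0,0],[0.01,-0.0556,-0.0154,0,0],[0.01,-0.0636,-0.0118,0,0],[0.01,-0.0708,-0.0069,0,0],[0.01,-0.077,-0.0007,0,0],[0.01,-0.082,0.0065,0,0],[0.01,-0.0858,0.0144,0,0],[0.01,-0.0858,0.0144,0,0]]]'; python3 tab.py 'range(10,123,10)'
```

```text
t: 13.23
eef_pos: [0.5433, -0.1643, 0.1685]
ee_rot: [3.136, 0.011, -3.14]
force: [-1.9, 1.6, -2.3]
width: 0.0191
t 13.23 r 0.0507 th -18.29  Frad -2.3 Ftan(ccw+) 0.9 Fz -2.3 w 0.0191 yaw -179.9 z 0.1685
10 [-0.0017  0.0086]
20 [-0.0022  0.0174]
30 [-0.0012  0.0261]
40 [0.0013 0.0345]
50 [0.0052 0.0423]
60 [0.0105 0.0494]
70 [0.0168 0.0554]
80 [0.0241 0.0602]
90 [0.0322 0.0637]
100 [0.0407 0.0658]
110 [0.0495 0.0663]
120 [0.0582 0.0653]
```

```bash
python3 -m handwheel '[[[0.01,-0.0015,0.0085,0,0],[0.01,-0.0019,0.0172,0,0],[0.01,-0.0009,0.0258,0,0],[0.01,0.0016,0.0341,0,0],[0.01,0.0055,0.0418,0,0],[0.01,0.0107,0.0488,0,0],[0.01,0.0169,0.0547,0,0],[0.01,0.0242,0.0594,0,0],[0.01,0.0322,0.0628,0,0],[0.01,0.0407,0.0649,0,0],[0.01,0.0495,0.0654,0,0],[0.01,0.0582,0.0645,0,0],[0.01,0.0582,0.0645,0,0]]]'; python3 tab.py 'range(10,123,10)'
```

```text
t: 14.32
eef_pos: [0.483, -0.1002, 0.1684]
ee_rot: [3.136, 0.01, -3.14]
force: [0.1, -1.1, -1.9]
width: 0.0195
t 14.32 r 0.0497 th 104.18  Frad -1.0 Ftan(ccw+) 0.2 Fz -1.9 w 0.0195 yaw -179.9 z 0.1684
10 [ 0.0084 -0.0023]
20 [ 0.0161 -0.0066]
30 [ 0.0229 -0.0121]
40 [ 0.0286 -0.0187]
50 [ 0.0331 -0.0262]
60 [ 0.0363 -0.0344]
70 [ 0.0379 -0.043 ]
80 [ 0.0381 -0.0518]
90 [ 0.0367 -0.0605]
100 [ 0.0338 -0.0688]
110 [ 0.0296 -0.0764]
120 [ 0.024  -0.0832]
```

```bash
python3 -m handwheel '[[[0.01,0.0082,-0.0026,0,0],[0.01,0.0158,-0.0069,0,0],[0.01,0.0226,-0.0124,0,0],[0.01,0.0283,-0.019,0,0],[0.01,0.0328,-0.0265,0,0],[0.01,0.0359,-0.0346,0,0],[0.01,0.0375,-0.0432,0,0],[0.01,0.0376,-0.052,0,0],[0.01,0.0362,-0.0606,0,0],[0.01,0.0333,-0.0688,0,0],[0.01,0.0291,-0.0764,0,0],[0.01,0.0235,-0.0831,0,0],[0.01,0.0235,-0.0831,0,0]]]'; python3 tab.py 'list(range(10,101,10))+[105,109,111,113]'
```

```text
t: 15.4
eef_pos: [0.4603, -0.1843, 0.1678]
ee_rot: [3.136, 0.01, -3.141]
force: [3.7, 3.3, -0.6]
width: 0.019
t 15.40 r 0.0500 th -134.18  Frad -4.9 Ftan(ccw+) 0.3 Fz -0.6 w 0.0190 yaw -179.9 z 0.1678
10 [-0.0066 -0.0058]
20 [-0.0142 -0.01  ]
30 [-0.0225 -0.0129]
40 [-0.0312 -0.0143]
50 [-0.0399 -0.0142]
60 [-0.0485 -0.0126]
70 [-0.0567 -0.0095]
80 [-0.0643 -0.005 ]
90 [-0.0709  0.0007]
100 [-0.0765  0.0075]
105 [-0.0788  0.0113]
109 [-0.0804  0.0144]
111 [-0.0811  0.016 ]
113 [-0.0818  0.0176]
```

```bash
python3 -m handwheel '[[[0.01,-0.0069,-0.0056,0,0],[0.01,-0.0145,-0.0098,0,0],[0.01,-0.0227,-0.0127,0,0],[0.01,-0.0314,-0.0141,0,0],[0.01,-0.0401,-0.014,0,0],[0.01,-0.0487,-0.0124,0,0],[0.01,-0.0569,-0.0094,0,0],[0.01,-0.0645,-0.005,0,0],[0.01,-0.0711,0.0007,0,0],[0.01,-0.0767,0.0075,0,0],[0.01,-0.079,0.0113,0,0],[0.01,-0.0806,0.0144,0,0],[0.01,-0.0813,0.016,0,0],[0.01,-0.0813,0.016,0,0],[0.01,-0.0813,0.016,0,0],[0.01,-0.0813,0.016,0,0],[0.01,-0.0813,0.016,0,0],[0.01,-0.0813,0.016,0,0]]]'; python3 tab.py
python3 - <<'E'
from h import *
s=arm.get_state();print(s['qd'].round(4))
for n in ('side','scene','wrist'):
  cv2.imwrite(f'pics/{n}9.png',grab_frame(n))
a=cv2.imread('pics/side9.png');b=cv2.imread('pics/scene9.png')
cv2.imwrite('pics/c9.png',np.hstack([cv2.resize(a[200:330,240:370],None,fx=3,fy=3),cv2.resize(b[100:230,130:260],None,fx=3,fy=3)]))
E
```

```text
t: 16.9
eef_pos: [0.5416, -0.1682, 0.1687]
ee_rot: [3.136, 0.01, -3.141]
force: [-0.5, 0.1, -5.7]
width: 0.0192
t 16.90 r 0.0505 th -23.05  Frad -0.4 Ftan(ccw+) -0.1 Fz -5.7 w 0.0192 yaw -180.0 z 0.1687
[ 0.0012  0.0017  0.0015  0.     -0.0016 -0.0007]
```

View pics/c9.png

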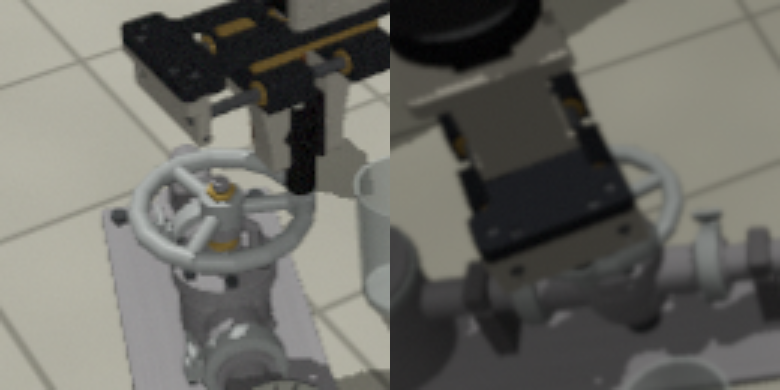

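View pics/wrist9.png

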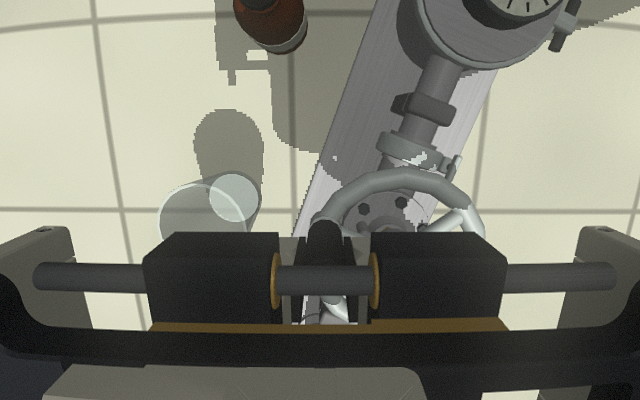

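View pics/scene9.png

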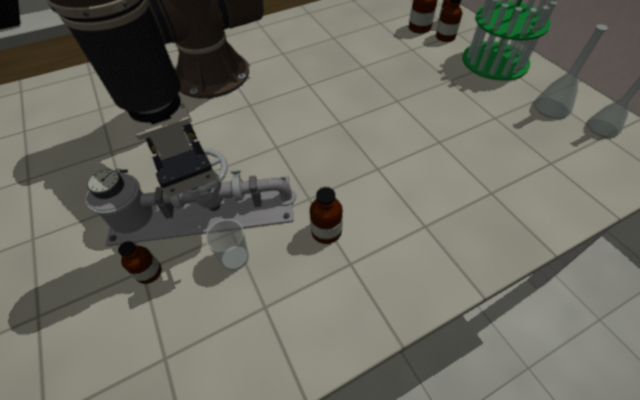

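Run:
```python
from h import *
D=cam('side')
p=onz(D,240+302/3,200+190/3,.146);print('handle foot',p, 'angle',np.degrees(np.arctan2(p[1]+.1486,p[0]-.4954)))
print(arm.get_state()['eef_pos'],arm.get_state()['t'])
arm.job_done()
```

```text
handle foot [ 0.54044716 -0.17550839  0.146     ] angle -30.851484531266394
[ 0.54161302 -0.16822656  0.16869507] 17.05
the job is handed in; nothing more can be done
```

I wound the valve shut onto its seat, backed it off two turns, and handed the job in at about 17 s with the gripper still holding the crank handle.

- **Shutting:** The wheel went about 0.8 turn clockwise. Then the force along the handle's path jumped from about 1.5 N to 13 N. I held it there for about 0.3 s at 12–13 N, well below the 40 N limit. Easing off put first contact at a handle angle of about −20° to −22.5°.
- **Backing off:** I opened it in six steps of about 120°, counting the turns, and stopped at −23.0° by the arm's own reading. That is two turns to within about 3° of the estimated contact angle.
- **Last checks:**
  - The arm was still, with practically no side force and −5.7 N vertically.
  - The fingers were 19.2 mm apart on the 20 mm handle, at a 40 N grip setting.
  - By the arm's reading, the grasp point was about 10 mm above the handle's middle.
  - In the scene picture the bottles and beaker stand where they started.
- **A check that disagreed:** A rough reading of the handle's foot in the side camera picture, from a hand-picked pixel on a partly hidden handle, gave about −31°. That is 8° (about 7 mm) from the arm's reading. It is still inside the 20° tolerance and the 14 mm grasp limit. I handed in without checking it further.

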